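# Lock the swing-arm pivot of the circuit-board stand

### The job

The knurled brass jam nut on the swing-arm pivot of the sloping circuit-board stand has worked loose. Put the big open spanner on the steel hexagon nut below it, with the handle to the right as you face the panel so that the rubber stop can hold it back, and turn the jam nut clockwise until it is firmly tight against the lower nut, which must keep its setting. Leave the spanner on the nut for the teacher to check, and leave the other tools and parts on the table where they lie.

Things in the scene. Friction and masses are not known exactly. Their poses are not given: they have to be found in the camera images.
- stand: Sloping grey steel circuit-board stand, 300 mm wide, 150 mm high at the back, fixed to the table. Its panel slopes 30 degrees down to its front, which is turned towards the robot's right (left and right here: as seen facing the panel), with an 8 mm lip. The swing arm has a round hub 68 mm across, 5 mm thick, at the panel's left, and a bar running up and right. Origin: centre of the underside; x to the back, z up.
- nut_mid (a point): Steel hexagon adjusting nut under the jam nut, 30 mm across flats, 12 mm thick, on the hub: 5 to 17 mm above the panel's face. This point is on its axis, 9 mm above the face: where the middle of the spanner's jaw goes. z: the pivot's axis, square out of the panel. x: along two of the flats, up and to the left; the spanner fits with its own x and z along these.
- nut_mark (a point): Red paint mark on the side of the adjusting nut, 15 mm from the axis. It shows the nut's setting. Because of play the nut turns up to about 18 degrees clockwise before the spanner holds it; more than 25 degrees loses the setting.
- adjust_nut (a joint): Angle of the adjusting nut, rad, growing clockwise seen from in front of the panel; starts within 0.03 of 0. It turns against only 0.2 N m, so the jam nut drags it round once they touch, unless the spanner holds it.
- stop_pin (a point): Black rubber stop pin of the arm, upright on the panel, 14 mm across, 22 mm high, 167 mm from the pivot; this point is half-way up. It stands below (down the slope from) the handle of a spanner put on the nut with its handle to the right; the handle then has 2 to 12 mm of free swing before it bears on the pin.
- jam_mid (a point): Knurled round brass jam nut, 32 mm across, 16 mm high, just above the adjusting nut: 17.5 to 33.5 mm above the panel's face; this point is its centre, 16.5 mm along z from nut_mid. z: the pivot's axis. The pivot's end stands out to 43 mm above the face. It is gripped across with the fingers along the axis; clockwise, seen from in front, tightens it.
- jam_run (a joint): How far the jam nut has been spun down, rad, growing clockwise: nearly free (0.03 N m) until it touches the adjusting nut at 2.4. Starts between 0.3 and 1.0.
- jam_nip (a joint): How far the jam nut has been nipped up after touching, rad, clockwise: takes a firm 0.4 N m and stops dead at 0.7; does not spring back. It moves only while the adjusting nut is held; otherwise both nuts turn together. The jam nut's whole turn is jam_run + jam_nip + adjust_nut.
- spanner_mid (a point): Big flat steel open-ended spanner, about 215 mm long, 8 mm thick, about 0.24 kg, lying on a brown hardboard sheet 3 mm thick at the right of the table. This point is on its straight handle (22 mm wide), half-way up, where it is best held; the handle's end is 116 mm behind it. x: along the handle towards the jaw; z: up.
- spanner_jaw (a point): Centre of the big spanner's open jaw, half-way up, 80 mm along x from spanner_mid; same axes. The jaw opens in line with the handle, towards x, and is 32 mm wide; its tips reach about 20 mm beyond this point, its throat lies 18 mm behind; the head is 57 mm wide. With this point on the nut's axis the nut is fully in.
- spanner: The big spanner as a whole; this origin is on its underside, 4 mm under spanner_mid, with the same axes.
- small_spanner: Smaller steel spanner (19 mm jaw, too small for the nut), about 155 mm long, 6 mm thick, on the hardboard beside the big one: a bystander. The two may have changed places. Origin under its handle, x towards the jaw.
- screwdriver: Screwdriver with a red handle, lying on the table: a bystander. Origin under its middle.
- screw_jar: Small clear jar with a blue lid, 54 mm across, 62 mm high: a bystander. Origin at the centre of its underside.
- solder_reel: Blue reel of solder, 60 mm across, 36 mm high: a bystander. Origin at the centre of its underside.
- parts_bin: Yellow open box with compartments, 85 x 110 x 35 mm: a bystander. Origin at the centre of its underside.
- pliers: Long-nose pliers with blue handles, about 115 mm long: a bystander. Origin under its joint.
Not all that is in view belongs to the job. What is shaped like the spanner but orange is not meant.

How it is judged:
On the way, in this order (a step that is already met when the one before it is completed fails the run):
1. the big spanner's jaw is on the adjusting nut (distance between spanner_jaw and nut_mid below 0.008 m and angle between the z axis of spanner_jaw and the z axis of nut_mid, either way round below 0.17 rad), for 0.2 s.
2. the jam nut is tight against the adjusting nut, with the spanner on (all of step 1 and value of joint jam_nip above 0.25 rad and value of joint jam_run above 2.3 rad), for 0.2 s.
At the end, for the whole second after the job is handed in: The jam nut has been spun down (jam_run above 2.3) and nipped up (jam_nip above 0.25 rad); the adjusting nut's red mark is within 6.5 mm (25 degrees) of where it was; the big spanner rests on the adjusting nut, its jaw's centre within 8 mm of nut_mid and flat to the panel within 10 degrees, at rest (all of step 2 and distance of nut_mark from where it was at the start of the episode below 0.0065 m and linear speed of spanner below 0.02 m/s); the robot touches nothing.
It fails at once if another tool or part on the table is shifted by more than 25 mm (distance of any of small_spanner, screwdriver, screw_jar, solder_reel, parts_bin, pliers from where it was at the start of the episode above 0.025 m).
It fails at once if the adjusting nut's setting is lost: its mark moves more than 8 mm (31 degrees) (distance of nut_mark from where it was at the start of the episode above 0.008 m).
It also fails if it takes over 58 s, if anything falls off the work surface, if the arm or the gripper's body presses on something with over 40 N, if the wrist force passes 120 N, or if a joint passes its speed limit or range.

### The arm

A 7-joint arm with a two-finger parallel gripper is mounted at the origin on the work surface. World frame = base frame: x ahead of the robot, y to its left, z up, the work surface at z = 0. Lengths are in m, angles in rad, forces in N, time in s.
With the tool pointing down it reaches from about 0.35 to 0.775 m from the base axis. Payload 3.1 kg.
Tool frame: the origin (TCP) lies at the very end of the fingers, on their centre line; the grasp point (between the pads) lies 19 mm behind it; z points along the fingers, y is the line along which they close (so a half turn about z gives the same grasp; the last joint's range is limited). The gripper opens to 85 mm and grips with 20 to 120 N. Pads are 22 mm wide; open, the fingers measure 114 mm over their backs; the gripper's body (76 mm by 85 mm) begins 54 mm behind the grasp point. The pads swing forward as they close: fully open they stand 13 mm farther back than shut.
Start: joints at [-1.175, 0.311, 0.014, 1.512, -0.004, 1.319, -0.027], TCP at [0.233, 0.498, 0.231] pointing down, gripper open.
Joint ranges: [-2.7, 2.7], [-0.3, 1.91], [-1.27, 1.3], [0.12, 2.57], [-1.44, 4.58], [0.2, 2.03], [-3.05, 3.05]. Speed limits (rad/s): [2.79, 2.79, 3.14, 3.14, 3.14, 3.14, 3.14].

### API

Orientations are given as a 3x3 rotation matrix whose columns are the frame's x, y, z axes.
In Python, from station import * gives the robot as it stands.
- The arm moves only by the tool move_arm, never from a script. Its arguments are lists of equal length, an entry for each row: "hand": the opening, from -1 (shut) to 1 (fully open); "linear": the shift along the world's x, y, z in m, a list of three; "rot": the turn, a rotation vector about the world's x, y, z in rad, a list of three. A call has 1 to 20 rows; each row is the pose to reach, as a shift and turn from the pose commanded when the call began; what a row does not reach only later rows make up. A row lasts 1/10 s, in which the tool goes at most 50 mm and 8.59 degrees, less where a joint would pass 70% of its speed; a pose out of reach is approached as far as the arm can. A call with a gripper value outside its range is refused whole. The fingers move at their own pace and stop on an object; "force" is the grip in N (left out, the last holds). Time passes only in rows, so rows that repeat a pose let the fingers close. It gives the time, the measured TCP pose, the force, the opening and the grip force at its end, in the units of the state.
- get_obs(): the state, without advancing time (a new reading comes with each control period).
- grab_frame(name): name is "scene" or "side" or "wrist"; returns the picture (384x512x3 uint8, red, green, blue); there is no depth.
- camera_model(name): a dict with "fx", "fy", "cx", "cy" (pixels), "R" (3x3) and "t" (3): a world point X has camera coordinates R X + t. Camera axes: x right, y down, z forward; pixel columns grow to the right and rows downward; lengths in m; the calibration is good to about 2 mm. A picture is of the moment at which its call begins: read the wrist's pose just before it. camera_model takes no time and is no camera call; for the wrist camera it gives the pose at the moment of the call.
- job_done(): hands the job in; it is judged then, once.
The state is a dict: "clock": time; "joint_pos": joint angles; "qd": joint speeds; "tau": joint torques, N m; "ee_pos": TCP position; "eef_rot": TCP orientation; "contact_force": force on the tool from outside, world axes, zero at the start; "torque": the same for the moment, N m; "width": finger opening in m; "grip_force": force on a finger pad.
Only numpy, scipy, OpenCV 4.12 (cv2) and the standard library are available. Lean on these libraries where they do the work, as an engineer would, in place of code of your own. Each camera call takes 0.05 s, during which the arm holds its last target. There are 200 camera calls.

## Working session

There is one attempt and no reset: what is moved stays moved. The work goes in short steps, Python scripts to look and compute and a tool call to move; the robot and the scene stay as the last step left them, time stands still between calls to the robot, and variables do not carry over. Pictures are saved under pics/ and viewed, at most 10 in all, crops included, and the job is handed in when it is done.

Besides the shell and the picture viewer there is one more tool, called after "Emit:" as name(argument=value, ...) on one line, values as JSON. move_arm: Moves the arm, as the interface text tells. Its arguments: {"type":"object","properties":{"hand":{"type":"array"},"linear":{"type":"array"},"rot":{"type":"array"},"force":{"type":"number"}},"required":["hand","linear","rot"]}

```bash
mkdir -p pics; ls; python3 - <<'E'
from station import *
import cv2,numpy as np
o=get_obs(); print(o['clock'],o['ee_pos'],o['eef_rot'],o['width'])
for n in ("scene","side"):
    f=grab_frame(n); cv2.imwrite(f'pics/{n}0.png',cv2.resize(f[:,:,::-1],(800,600),interpolation=cv2.INTER_CUBIC))
    m=camera_model(n); R=np.array(m['R']);t=np.array(m['t']); print(n,m['fx'],m['cx'],m['cy'],(-R.T@t).round(3),R.round(3).tolist())
E
```

```text
pics
0.0 [0.232861   0.49749025 0.23022914] [[-9.05738984e-01  4.23835018e-01 -8.77886277e-04]
 [ 4.23835912e-01  9.05736467e-01 -2.13820412e-03]
 [-1.11112167e-04 -2.30873456e-03 -9.99997329e-01]] 0.0855507286211103
scene 411.14119471161047 246.9473911305817 190.90106619835134 [1.127 0.632 0.759] [[-0.65, 0.759, -0.019], [0.458, 0.372, -0.807], [-0.606, -0.534, -0.59]]
side 447.8457675222787 260.1085247410574 195.56875738200262 [ 0.207 -1.238  0.926] [[0.983, -0.182, 0.011], [-0.089, -0.533, -0.841], [0.159, 0.826, -0.54]]
```

View pics/scene0.png

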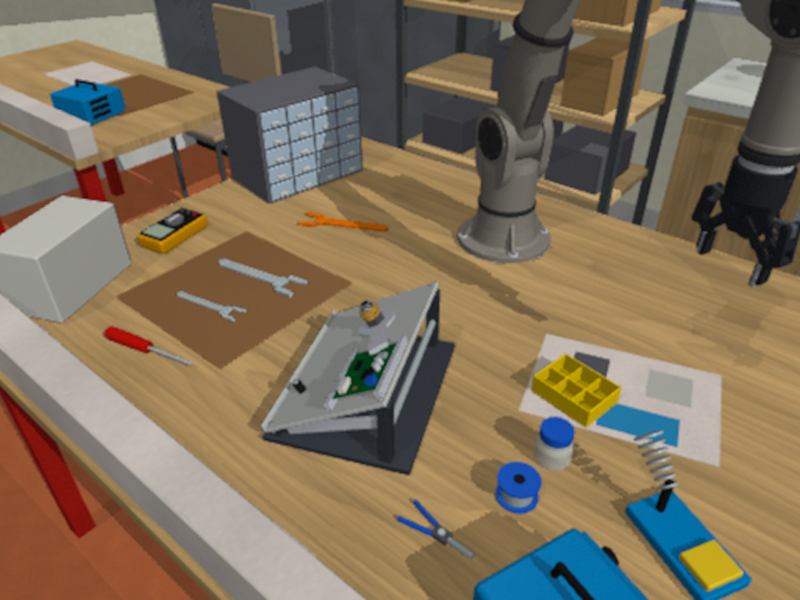

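View pics/side0.png

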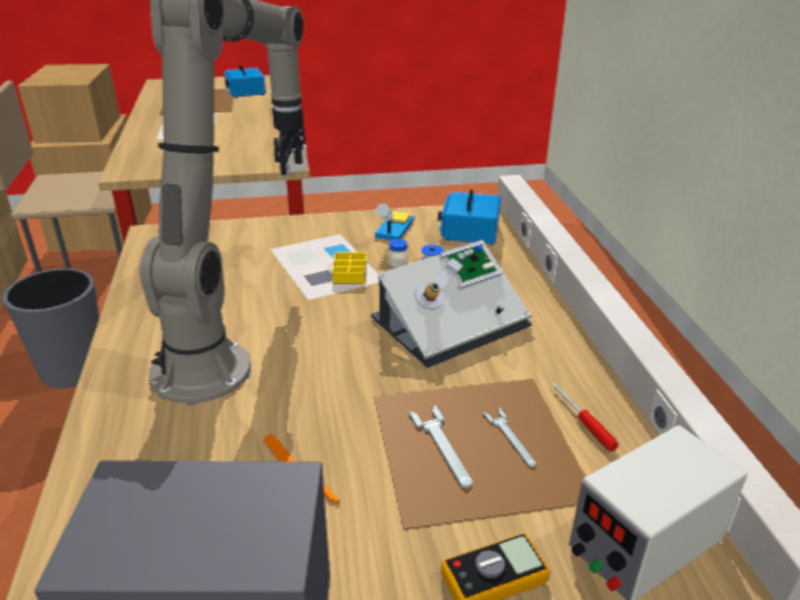

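The scene view shows the stand's hub with jam nut near (370,315) and the pin near (297,385), both in 800x600 pixels. There are three spanner shapes:
- **Big steel, on the hardboard:** (262,275) in scene, (440,445) in side.
- **Small steel, on the hardboard:** (210,305) in scene, (510,440) in side.
- **Orange:** (343,222), not the one meant.

The longer steel one fits the description. I'll triangulate next.

```bash
cat > h.py <<'E'
import numpy as np,cv2
from station import *
def P(m):
    K=np.array([[m['fx'],0,m['cx']],[0,m['fy'],m['cy']],[0,0,1]]); return K@np.c_[np.array(m['R']),np.array(m['t'])]
def tri(m1,p1,m2,p2):
    X=cv2.triangulatePoints(P(m1),P(m2),np.array(p1,float).reshape(2,1),np.array(p2,float).reshape(2,1)).ravel(); return X[:3]/X[3]
def ray(m,p):
    R=np.array(m['R']); d=R.T@np.array([(p[0]-m['cx'])/m['fx'],(p[1]-m['cy'])/m['fy'],1]); return -R.T@np.array(m['t']),d/np.linalg.norm(d)
def plane(m,p,n,c):   # point on plane n.X=c
    o,d=ray(m,p); return o+d*(c-np.dot(n,o))/np.dot(n,d)
def proj(m,X):
    x=P(m)@np.r_[X,1]; return x[:2]/x[2]
E
python3 - <<'E'
from h import *
s,d=camera_model('scene'),camera_model('side'); k=.64
for n,a,b in [('big handle end',(221,263),(467,484)),('big jaw',(290,285),(427,414)),('pin',(297,385),(500,311)),('jam',(371,312),(431,291)),('small end',(180,294),(532,464)),('small jaw',(236,312),(494,416))]:
    a=np.array(a)*k;b=np.array(b)*k; X=tri(s,a,d,b); print(n,X.round(3),(proj(s,X)-a).round(1))
m=camera_model('wrist'); R=np.array(m['R']);t=np.array(m['t']); o=get_obs(); E=np.array(o['eef_rot'])
print((E.T@(-R.T@t-o['ee_pos'])).round(3),(E.T@R.T).round(3).tolist(),m['fx'])
E
```

```text
big handle end [ 0.478 -0.413  0.004] [ 0.4 -0.1]
big jaw [ 0.445 -0.228  0.009] [ 0.3 -0.1]
pin [0.669 0.037 0.055] [-0.2  0.1]
jam [0.51  0.054 0.114] [-0.1  0. ]
small end [ 0.605 -0.386  0.003] [-0.1  0. ]
small jaw [ 0.573 -0.249  0.004] [-0.6  0.2]
[ 0.074  0.    -0.142] [[-0.001, -0.955, -0.295], [1.0, -0.0, -0.002], [0.002, -0.295, 0.955]] 333.25947881029487
```

Emit:
move_arm(hand=[1, 1, 1, 1, 1, 1, 1, 1, 1, 1, 1, 1, 1, 1, 1, 1, 1, 1, 1, 1], linear=[[0.167, -0.417, 0.04], [0.167, -0.417, 0.04], [0.167, -0.417, 0.04], [0.167, -0.417, 0.04], [0.167, -0.417, 0.04], [0.167, -0.417, 0.04], [0.167, -0.417, 0.04], [0.167, -0.417, 0.04], [0.167, -0.417, 0.04], [0.227, -0.797, -0.07], [0.227, -0.797, -0.07], [0.227, -0.797, -0.07], [0.227, -0.797, -0.07], [0.227, -0.797, -0.07], [0.227, -0.797, -0.07], [0.227, -0.797, -0.07], [0.227, -0.797, -0.07], [0.227, -0.797, -0.07], [0.227, -0.797, -0.07], [0.227, -0.797, -0.07]], rot=[[0, 0, -0.48], [0, 0, -0.48], [0, 0, -0.48], [0, 0, -0.48], [0, 0, -0.48], [0, 0, -0.48], [0, 0, -0.48], [0, 0, -0.48], [0, 0, -0.48], [0, 0, -0.957], [0, 0, -0.957], [0, 0, -0.957], [0, 0, -0.957], [0, 0, -0.957], [0, 0, -0.957], [0, 0, -0.957], [0, 0, -0.957], [0, 0, -0.957], [0, 0, -0.957], [0, 0, -0.957]], force=80)

```text
clock: 2.1
ee_pos: [0.4605, -0.2973, 0.1611]
eef_rot: [[-0.177, 0.984, -0.0], [0.984, 0.177, 0.002], [0.002, 0.0, -1.0]]
contact_force: [0.0, -0.0, -0.2]
width: 0.0853
grip_force: 0.0
```

```bash
python3 - <<'E'
from h import *
o=get_obs(); m=camera_model('wrist'); f=grab_frame('wrist'); print(o['clock'],np.round(o['ee_pos'],4),np.round(o['eef_rot'],3).tolist(),np.round(o['joint_pos'],3))
import pickle; pickle.dump((m,f,o),open('w1.pkl','wb'))
cv2.imwrite('pics/w1.png',cv2.resize(f[:,:,::-1],(800,600),interpolation=cv2.INTER_CUBIC))
E
```

```text
2.1 [ 0.4605 -0.2973  0.1611] [[-0.177, 0.984, -0.0], [0.984, 0.177, 0.002], [0.002, 0.0, -1.0]] [-0.026  0.434  0.781  1.648 -0.325  1.196  1.007]
```

View pics/w1.png

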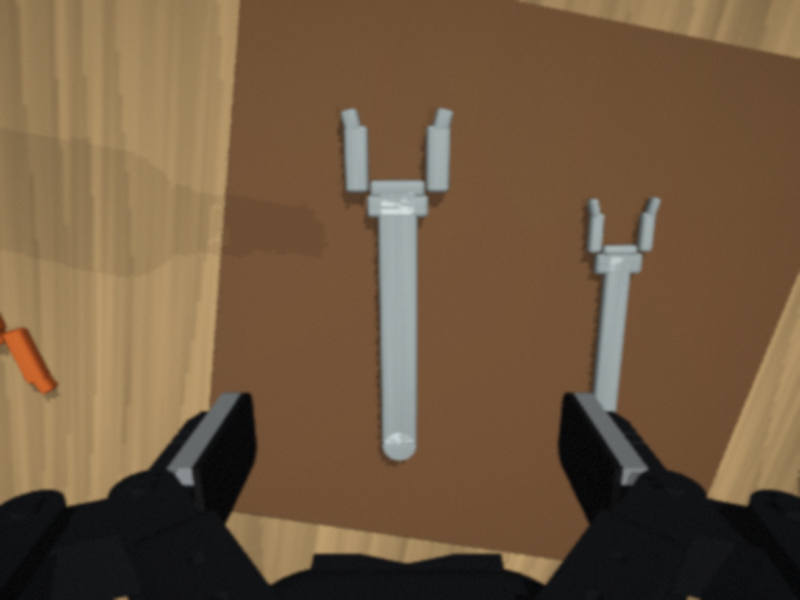

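The wrist view shows the big steel spanner in the centre. Its handle end is at (400,459), the throat at (398,184), and the jaw tips at (348,112) and (446,112). It is clearly larger than the one at (615,300), and the orange one is off to the left.

```bash
python3 - <<'E'
from h import *
import pickle; m,f,o=pickle.load(open('w1.pkl','rb'))
q=lambda u:plane(m,np.array(u)*.64,[0,0,1],.011)
e,th,t1,t2,a,b=map(q,[(400,460),(398,184),(348,110),(446,110),(379,330),(417,330)])
tip=(t1+t2)/2; print('end',e,'throat',th,'tip',tip,'len',np.linalg.norm(tip-e),'end-throat',np.linalg.norm(th-e),'w',np.linalg.norm(b-a))
x=th-e; x/=np.linalg.norm(x); ang=np.arctan2(x[1],x[0]); print('x',x,ang)
print('mid from end',e+.116*x,'from throat',th-.062*x,'hand axis',(a+b)/2)
E=np.array(o['eef_rot']); mid=(e+.116*x+th-.062*x)/2
print('shift',mid[:2]-o['ee_pos'][:2],'rotz',ang-np.arctan2(E[1,0],E[0,0]))
E
```

```text
end [ 0.47885632 -0.41969052  0.011     ] throat [ 0.44763124 -0.24722694  0.011     ] tip [ 0.4405762  -0.20963671  0.011     ] len 0.2135133982611223 end-throat 0.17526749192891095 w 0.022724278514062765
x [-0.17815667  0.98400214  0.        ] 1.749909156376765
mid from end [ 0.45819014 -0.30554627  0.011     ] from throat [ 0.45867696 -0.30823507  0.011     ] hand axis [ 0.46223269 -0.33142582  0.011     ]
shift [-0.00203812 -0.00957978] rotz 0.0015114729552789807
```

Emit:
move_arm(hand=[0.3, 0.3, 0.3, 0.3, 0.3, 0.3, 0.3, -1, -1, -1, -1, -1, -1, -1, -1], linear=[[-0.002, -0.0095, -0.05], [-0.002, -0.0095, -0.1], [-0.002, -0.0095, -0.13], [-0.002, -0.0095, -0.15], [-0.002, -0.0095, -0.156], [-0.002, -0.0095, -0.156], [-0.002, -0.0095, -0.156], [-0.002, -0.0095, -0.156], [-0.002, -0.0095, -0.156], [-0.002, -0.0095, -0.156], [-0.002, -0.0095, -0.156], [-0.002, -0.0095, -0.156], [-0.002, -0.0095, -0.156], [-0.002, -0.0095, -0.156], [-0.002, -0.0095, -0.156]], rot=[[0, 0, 0], [0, 0, 0], [0, 0, 0], [0, 0, 0], [0, 0, 0], [0, 0, 0], [0, 0, 0], [0, 0, 0], [0, 0, 0], [0, 0, 0], [0, 0, 0], [0, 0, 0], [0, 0, 0], [0, 0, 0], [0, 0, 0]], force=80)

```text
clock: 3.65
ee_pos: [0.4587, -0.3089, 0.0068]
eef_rot: [[-0.175, 0.985, 0.002], [0.985, 0.175, -0.0], [-0.001, 0.002, -1.0]]
contact_force: [-1.3, 0.6, 6.1]
width: 0.0182
grip_force: 78.2
```

Emit:
move_arm(hand=[-1, -1, -1, -1, -1, -1], linear=[[0, 0, 0.02], [0, 0, 0.06], [0, 0, 0.11], [0, 0, 0.16], [0, 0, 0.2], [0, 0, 0.2]], rot=[[0, 0, 0], [0, 0, 0], [0, 0, 0], [0, 0, 0], [0, 0, 0], [0, 0, 0]], force=100)

```text
clock: 4.25
ee_pos: [0.4609, -0.3117, 0.212]
eef_rot: [[-0.175, 0.985, 0.012], [0.985, 0.175, -0.007], [-0.009, 0.01, -1.0]]
contact_force: [0.3, -0.7, -1.8]
width: 0.0175
grip_force: 98.4
```

```bash
python3 - <<'E'
from h import *
import pickle
o=get_obs(); m=camera_model('wrist'); w=grab_frame('wrist'); s=grab_frame('scene'); d=grab_frame('side')
pickle.dump((m,w,s,d,o),open('w2.pkl','wb')); print(o['clock'],o['width'],np.round(o['ee_pos'],4))
r=lambda im,x,y,ww,h,W,H:cv2.resize(im[y:y+h,x:x+ww,::-1],(W,H),interpolation=cv2.INTER_CUBIC)
top=np.hstack([r(s,160,170,130,130,400,400),r(d,230,145,120,120,400,400)])
bot=np.hstack([r(w,0,0,512,384,266,200),np.zeros((200,534,3),np.uint8)])
cv2.imwrite('pics/c2.png',np.vstack([top,bot]))
E
```

```text
4.25 0.017492349323158816 [ 0.4609 -0.3117  0.212 ]
```

View pics/c2.png

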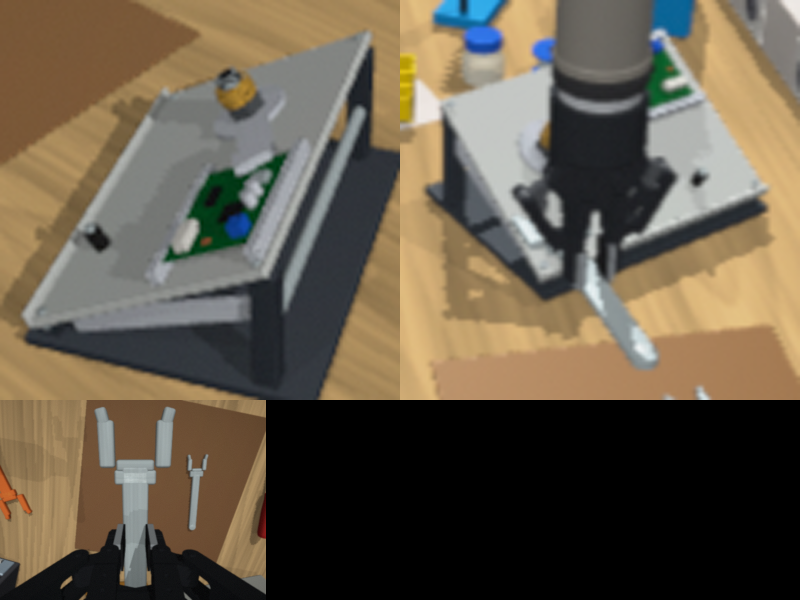

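The crop shows the spanner firmly gripped with its jaw forward. In the scene crop the jam nut is at (238,92), the pin at (97,238), and the panel corners at (165,95), (28,315), (368,38) and (265,275).

```bash
python3 - <<'E'
from h import *
s,d=camera_model('scene'),camera_model('side')
sc=lambda u:np.array(u)*.325+[160,170]; sd=lambda u:np.array(u)*.64
C={'FL':((165,95),(430,357)),'FR':((28,315),(529,320)),'BL':((368,38),(380,277)),'BR':((265,275),(487,243)),'jam':((238,92),(432,292)),'pin':((97,238),(500,311)),'tip':((229,74),(433,284))}
X={}
for n,(a,b) in C.items():
    X[n]=tri(s,sc(a),d,sd(b)); print(n,X[n].round(4),(proj(s,X[n])-sc(a)).round(1))
r=(X['FR']-X['FL']+X['BR']-X['BL']);print(np.linalg.norm(r)/2); yaw=np.arctan2(r[1],r[0]); print('yaw',yaw)
u=(X['BL']-X['FL']+X['BR']-X['FR'])/2; print('up',u,np.linalg.norm(u),np.arctan2(u[1],u[0])-np.pi/2)
for yw in (yaw,):
    b=np.array([-np.sin(yw),np.cos(yw),0]); n=-b*.5+np.array([0,0,.866]); rr=np.array([np.cos(yw),np.sin(yw),0]); up=np.cross(n,rr)
    for k in C: print(k,'n',round(n@X[k],4),'r',round(rr@X[k],4),'up',round(up@X[k],4))
E
```

```text
FL [ 0.4805 -0.0717  0.0291] [-1.   0.5]
FR [0.7411 0.0363 0.0223] [-0.2  0.1]
BL [0.4018 0.1066 0.131 ] [-0.7  0.5]
BR [0.6799 0.2229 0.1349] [-3.   1.6]
jam [0.5108 0.0534 0.1121] [-0.5  0.3]
pin [0.6687 0.0403 0.0529] [-0.6  0.3]
tip [0.5138 0.0503 0.133 ] [ 0.4 -0.3]
0.2917649273216356
yaw 0.3945160329135572
up [-0.06997153  0.18253489  0.10723827] 0.22296871683233013 0.366055678991382
FL n 0.1507 r 0.4161 up -0.2027
FR n 0.145 r 0.6981 up -0.2066
BL n 0.1414 r 0.4119 up 0.017
BR n 0.1446 r 0.7134 up 0.0194
jam n 0.1706 r 0.4921 up -0.0712
pin n 0.1557 r 0.6329 up -0.1639
tip n 0.1908 r 0.4937 up -0.0643
```

```bash
cat >> h.py <<'E'
from scipy.spatial.transform import Rotation as Ro
yw=.385; rr=np.array([np.cos(yw),np.sin(yw),0]); n=np.array([.5*np.sin(yw),-.5*np.cos(yw),.866]); up=np.cross(n,rr)
PV=np.array([.4921,-.070,.1447]) # r,up,n of pivot at face (yaw .3945 estimate, redone below)
def setpivot(jam): return jam-.0255*n
A0=setpivot(np.array([.5112,.0528,.1125])); ha=np.radians(-24.8)
h=np.cos(ha)*rr+np.sin(ha)*up; hp=np.cross(n,h)  # handle dir, perp (up-right)
def target(back,hgt,xo=.082,zo=0.):  # TCP pose with jaw centre 'back' behind pivot, hgt over face
    X=-h; Z=-n; Y=np.cross(Z,X); return A0+h*(back+xo)+n*(hgt+zo), np.c_[X,Y,Z]
def delta(p,R):
    o=get_obs(); print('lin',np.round(p-o['ee_pos'],4),'rot',np.round(Ro.from_matrix(R@np.array(o['eef_rot']).T).as_rotvec(),4))
E
python3 - <<'E'
from h import *
s,d=camera_model('scene'),camera_model('side')
sc=lambda u:np.array(u)*.325+[160,170]
f=lambda X:(round((X-A0)@h,4),round((X-A0)@hp,4),round((X-A0)@n,4))
X=np.array([.6687,.0403,.0529]); print('pin',f(X), np.degrees(np.arctan2((X-A0)@up,(X-A0)@rr)),np.hypot(*f(X)[:2]))
print('tip',f(np.array([.5138,.0503,.133])))
for q in [(155,275),(212,170),(175,255),(215,178)]: print(q,f(plane(s,sc(q),n,n@A0+.012)))
for nm in ('FL','BR'): pass
p,R=target(.05,.09); print(p,R.round(3).tolist()); delta(p,R)
E
```

```text
pin (np.float64(0.1664), np.float64(-0.0234), np.float64(0.0093)) -32.80304942784021 0.16803725777338785
tip (np.float64(-0.0018), np.float64(0.0073), np.float64(0.0449))
(155, 275) (np.float64(0.1871), np.float64(0.0953), np.float64(0.012))
(212, 170) (np.float64(0.0788), np.float64(0.0432), np.float64(0.012))
(175, 255) (np.float64(0.1662), np.float64(0.0961), np.float64(0.012))
(215, 178) (np.float64(0.0867), np.float64(0.0564), np.float64(0.012))
[0.65237437 0.02347423 0.14067316] [[-0.978, 0.093, -0.188], [-0.004, 0.886, 0.463], [0.21, 0.454, -0.866]]
lin [ 0.1948  0.3311 -0.0637] rot [ 0.5406 -0.1626  1.3135]
```

Emit:
move_arm(hand=[-1, -1, -1, -1, -1, -1, -1, -1, -1, -1, -1, -1, -1, -1, -1, -1], linear=[[0.02, 0.03, 0.01], [0.03, 0.05, 0.02], [0.05, 0.08, 0.03], [0.07, 0.11, 0.03], [0.085, 0.145, 0.03], [0.1, 0.18, 0.03], [0.12, 0.21, 0.03], [0.14, 0.24, 0.03], [0.16, 0.27, 0.03], [0.18, 0.3, 0.02], [0.195, 0.331, 0], [0.195, 0.331, -0.03], [0.195, 0.331, -0.05], [0.195, 0.331, -0.065], [0.195, 0.331, -0.065], [0.195, 0.331, -0.065]], rot=[[0.05, -0.015, 0.12], [0.1, -0.03, 0.24], [0.15, -0.045, 0.36], [0.2, -0.06, 0.48], [0.25, -0.075, 0.6], [0.3, -0.09, 0.72], [0.35, -0.105, 0.84], [0.4, -0.12, 0.96], [0.44, -0.132, 1.07], [0.49, -0.147, 1.18], [0.54, -0.163, 1.3], [0.54, -0.163, 1.314], [0.54, -0.163, 1.314], [0.54, -0.163, 1.314], [0.54, -0.163, 1.314], [0.54, -0.163, 1.314]])

```text
clock: 6.0
ee_pos: [0.6529, 0.0225, 0.14]
eef_rot: [[-0.978, 0.094, -0.186], [-0.003, 0.886, 0.464], [0.209, 0.455, -0.866]]
contact_force: [0.5, -0.3, -0.5]
width: 0.0178
grip_force: 98.4
```

```bash
python3 - <<'E'
from h import *
import pickle
o=get_obs(); m=camera_model('wrist'); w=grab_frame('wrist')
pickle.dump((m,w,o),open('w3.pkl','wb')); print(o['clock'],o['width'],np.round(o['ee_pos'],4),np.round(o['joint_pos'],2)); p,R=target(.05,.09); delta(p,R)
cv2.imwrite('pics/w3.png',cv2.resize(w[:,:,::-1],(800,600),interpolation=cv2.INTER_CUBIC))
for q in ([0,0,.017],[0,0,.0335],[0,0,.043]): X=A0+n*q[2]; print(q,proj(m,X)/.64)
for b in ((.05,.09),): 
  J=np.array(o['ee_pos'])+np.array(o['eef_rot'])@[.082,0,0]; print('jaw exp',proj(m,J)/.64)
E
```

```text
6.0 0.01782051046791889 [0.6529 0.0225 0.14  ] [ 0.03  0.8   0.3   1.09 -0.62  1.62  1.88]
lin [-0.0012  0.001  -0.0005] rot [-0.0006  0.0037  0.0012]
[0, 0, 0.017] [410.70598381 -30.12510344]
[0, 0, 0.0335] [411.05352666 -45.56317359]
[0, 0, 0.043] [411.28399769 -55.80084024]
jaw exp [408.340024   107.15768426]
```

View pics/w3.png

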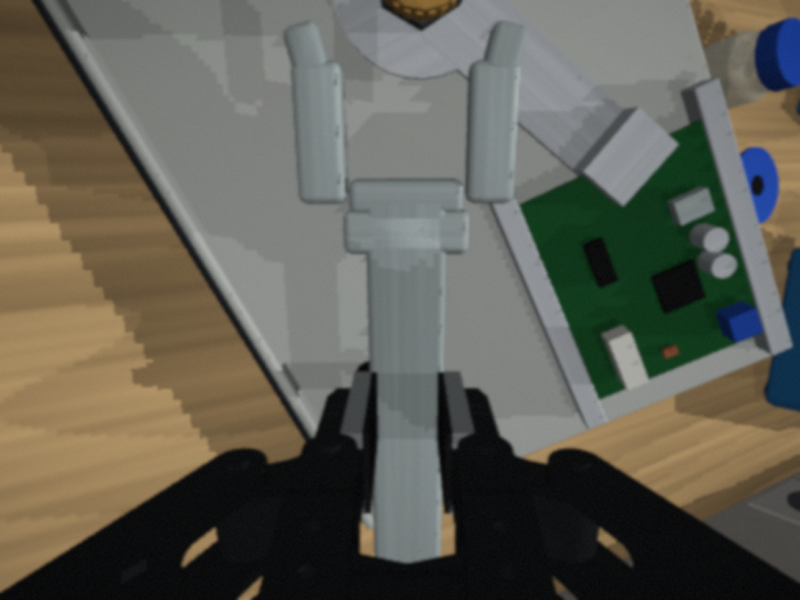

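The jaw is seen at (406,107), as expected. The nut's corner at (422,28) and the hub edge at (420,77) suggest that the pivot lies about 5 mm further right in the image than I assumed. I'll move forward over the nut for one straight-down look.

```bash
python3 - <<'E'
from h import *
import pickle
m,w,o=pickle.load(open('w3.pkl','rb'))
for q,z in (((420,77),.005),((422,28),.017)):
    X=plane(m,np.array(q)*.64,n,n@A0+z)-A0; print((X@h).round(4),(X@hp).round(4))
print('fwd',(-.05*h).round(4),'h',h.round(4),'hp',hp.round(4),'n',n.round(4))
E
```

```text
0.0346 0.0039
0.0189 0.0042
fwd [-0.0489 -0.0002  0.0105] h [ 0.9777  0.0043 -0.2097] hp [0.0935 0.8861 0.4539] n [ 0.1878 -0.4634  0.866 ]
```

Emit:
move_arm(hand=[-1, -1, -1, -1], linear=[[-0.025, 0.002, 0.006], [-0.0485, 0.0035, 0.0125], [-0.0485, 0.0035, 0.0125], [-0.0485, 0.0035, 0.0125]], rot=[[0, 0, 0], [0, 0, 0], [0, 0, 0], [0, 0, 0]])

```text
clock: 6.45
ee_pos: [0.6057, 0.0259, 0.1549]
eef_rot: [[-0.979, 0.092, -0.181], [-0.003, 0.886, 0.464], [0.203, 0.455, -0.867]]
contact_force: [-0.3, 0.3, -2.2]
width: 0.0175
grip_force: 98.4
```

```bash
python3 - <<'E'
from h import *
import pickle
o=get_obs(); m=camera_model('wrist'); w=grab_frame('wrist')
pickle.dump((m,w,o),open('w4.pkl','wb')); print(o['clock'],np.round(o['ee_pos'],4)); 
cv2.imwrite('pics/w4.png',cv2.resize(w[0:300,60:460,::-1],(800,600),interpolation=cv2.INTER_CUBIC))
A=A0+.004*hp+.001*h
for z in (.005,.017,.0335,.043): print(z,(proj(m,A+n*z)-[60,0])*2)
J=np.array(o['ee_pos'])+np.array(o['eef_rot'])@[.082,0,0]; print('jaw exp',(proj(m,J)-[60,0])*2)
E
```

```text
6.45 [0.6057 0.0259 0.1549]
0.005 [401.70647417 150.11502199]
0.017 [401.72923515 148.76021523]
0.0335 [401.76502218 146.63005667]
0.043 [401.7884595  145.23499182]
jaw exp [402.54441486 137.34024677]
```

View pics/w4.png

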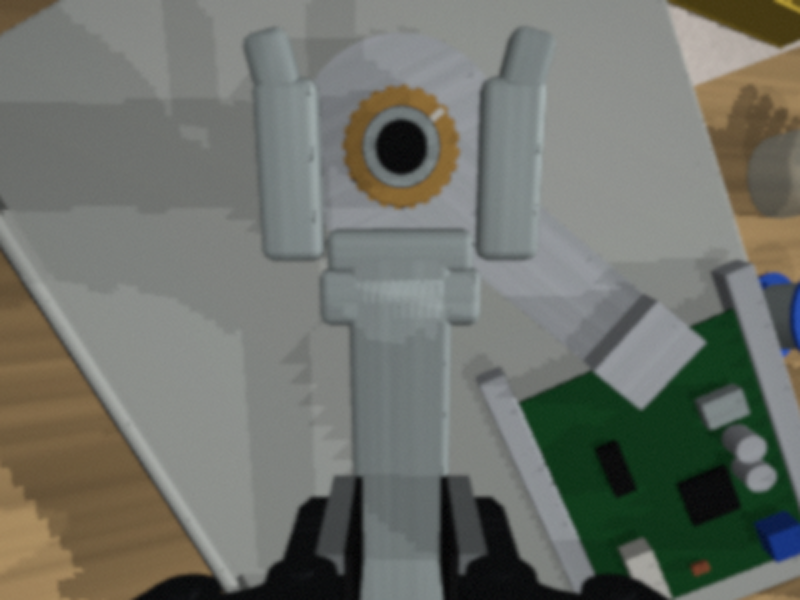

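The straight-down view puts the pivot tip at (401,147), as predicted. The jaw's inner edges are at x=318 and x=482, centred at 400, and the throat is at y=230. I'll check heights by apparent size, then compute the entry pose.

```bash
sed -i 's/^def target/A0=A0+.004*hp+.001*h\ndef target/' h.py; python3 - <<'E'
from h import *
import pickle
m,w,o=pickle.load(open('w4.pkl','rb')); dep=lambda X:(np.array(m['R'])@X+m['t'])[2]
J=np.array(o['ee_pos'])+np.array(o['eef_rot'])@[.082,0,0]
print('jaw top depth',dep(J)-.004,'meas',m['fx']*.032/82,' jam top exp',dep(A0+n*.0335),'meas',m['fx']*.032/57.5, 'J hgt',(J-A0)@n, (J-A0)@h,(J-A0)@hp)
p,R=target(.047,.03); p+=.0005*hp; delta(p,R)
E
```

```text
jaw top depth 0.1298563213383248 meas 0.13005247953572482  jam top exp 0.18938803960736506 meas 0.18546614472920758 J hgt 0.0918701129743446 0.00042728832124633114 0.00011816619147561257
lin [ 0.0336  0.0292 -0.0631] rot [-0.0001  0.0063  0.0009]
```

Emit:
move_arm(hand=[-1, -1, -1, -1, -1], linear=[[0.046, 0, -0.01], [0.042, 0.012, -0.032], [0.034, 0.029, -0.063], [0.034, 0.029, -0.063], [0.034, 0.029, -0.063]], rot=[[0, 0.003, 0], [0, 0.006, 0.001], [0, 0.006, 0.001], [0, 0.006, 0.001], [0, 0.006, 0.001]])

```text
clock: 7.0
ee_pos: [0.639, 0.0555, 0.0898]
eef_rot: [[-0.977, 0.094, -0.192], [-0.005, 0.886, 0.464], [0.214, 0.454, -0.865]]
contact_force: [0.5, 0.3, -1.2]
width: 0.0176
grip_force: 98.5
```

```bash
python3 - <<'E'
from h import *
o=get_obs(); print(o['clock'],np.round(o['contact_force'],2),(np.array(o['ee_pos'])-A0)@np.c_[h,hp,n])
p,R=target(.047,.009); p+=.0005*hp; delta(p,R)
E
```

```text
7.0 [ 0.46  0.29 -1.22] [1.28741928e-01 1.24674587e-05 2.85987332e-02]
lin [-0.0034  0.0095 -0.0168] rot [-0.0007 -0.004  -0.0011]
```

Emit:
move_arm(hand=[-1, -1, -1, -1], linear=[[-0.001, 0.004, -0.007], [-0.003, 0.007, -0.0135], [-0.003, 0.007, -0.0135], [-0.003, 0.007, -0.0135]], rot=[[0, 0, 0], [0, 0, 0], [0, 0, 0], [0, 0, 0]])

```text
clock: 7.4
ee_pos: [0.6358, 0.062, 0.0768]
eef_rot: [[-0.977, 0.095, -0.19], [-0.004, 0.886, 0.464], [0.213, 0.454, -0.865]]
contact_force: [-1.0, -0.1, -1.8]
width: 0.0176
grip_force: 98.5
```

```bash
python3 - <<'E'
from h import *
o=get_obs(); print(o['clock'],np.round(o['contact_force'],2),np.round(o['torque'],2),(np.array(o['ee_pos'])-A0)@np.c_[h,hp,n])
w=grab_frame('wrist'); d=grab_frame('scene'); m=camera_model('wrist')
print((proj(m,A0+n*.043)-[60,0])*2)
r=lambda im,x,y,ww,hh,W,H:cv2.resize(im[y:y+hh,x:x+ww,::-1],(W,H),interpolation=cv2.INTER_CUBIC)
cv2.imwrite('pics/w5.png',np.hstack([r(w,130,0,250,250,400,400),r(d,185,170,90,90,400,400)]))
E
```

```text
7.4 [-0.97 -0.12 -1.77] [-0.71 -0.34  0.02] [ 0.12835111 -0.00044716  0.01368954]
[ 405.51902169 -232.60722473]
```

View pics/w5.png

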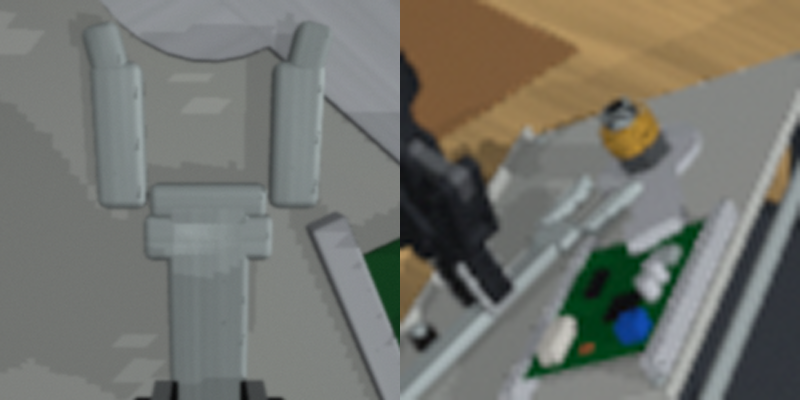

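The jaw is just outside the hub, centred near x=208 in the left crop with the hub edge bottom at (205,60). The handle lies clear above the panel. I'll creep down along the panel normal.

Emit:
move_arm(hand=[-1, -1, -1], linear=[[-0.0002, 0.0009, -0.001], [-0.0004, 0.0013, -0.002], [-0.0004, 0.0013, -0.002]], rot=[[0, 0, 0], [0, 0, 0], [0, 0, 0]])

```text
clock: 7.8
ee_pos: [0.6356, 0.0633, 0.0744]
eef_rot: [[-0.977, 0.095, -0.19], [-0.004, 0.886, 0.464], [0.213, 0.454, -0.865]]
contact_force: [1.2, -0.8, -0.5]
width: 0.0178
grip_force: 98.7
```

Emit:
move_arm(hand=[-1, -1], linear=[[-0.0003, 0.0007, -0.0013], [-0.0003, 0.0007, -0.0013]], rot=[[0, 0, 0], [0, 0, 0]])

```text
clock: 8.0
ee_pos: [0.6353, 0.0638, 0.0734]
eef_rot: [[-0.977, 0.095, -0.19], [-0.004, 0.886, 0.464], [0.212, 0.454, -0.865]]
contact_force: [0.8, -1.1, 0.7]
width: 0.0176
grip_force: 98.9
```

```bash
python3 - <<'E'
from h import *
o=get_obs(); print(o['clock'],np.round(o['contact_force'],2),np.round(o['torque'],2),(np.array(o['ee_pos'])-A0)@np.c_[h,hp,n])
E
```

```text
8.0 [ 0.82 -1.1   0.71] [-0.62 -0.25  0.01] [ 0.12863267 -0.00038748  0.00986038]
```

Emit:
move_arm(hand=[-1, -1, -1, -1, -1, -1], linear=[[0.0003, 0.0, 0.0015], [-0.007, 0.0, 0.0033], [-0.014, 0, 0.0047], [-0.02, 0, 0.006], [-0.025, 0, 0.0072], [-0.025, 0, 0.0072]], rot=[[0, 0, 0], [0, 0, 0], [0, 0, 0], [0, 0, 0], [0, 0, 0], [0, 0, 0]])

```text
clock: 8.6
ee_pos: [0.6087, 0.0642, 0.0808]
eef_rot: [[-0.977, 0.095, -0.192], [-0.005, 0.886, 0.464], [0.215, 0.454, -0.865]]
contact_force: [-1.0, -2.0, 1.0]
width: 0.0177
grip_force: 98.8
```

```bash
python3 - <<'E'
from h import *
o=get_obs(); F=np.array(o['contact_force']);B=np.c_[h,hp,n]; print(o['clock'],np.round(F@B,2),np.round(np.array(o['torque'])@B,2),(np.array(o['ee_pos'])-A0)@B)
p,R=target(0,.012); p+=.0005*hp; delta(p,R)
E
```

```text
8.6 [-1.16 -1.45  1.6 ] [-0.66  0.07  0.03] [0.10106989 0.00078369 0.01107669]
lin [-0.0185 -0.0008  0.0047] rot [-0.0008 -0.005  -0.0006]
```

Emit:
move_arm(hand=[-1, -1, -1, -1, -1, -1], linear=[[-0.005, -0.0002, 0.0016], [-0.01, -0.0003, 0.0026], [-0.014, -0.0004, 0.0036], [-0.0185, -0.0005, 0.0047], [-0.0185, -0.0005, 0.0047], [-0.0185, -0.0005, 0.0047]], rot=[[0, 0, 0], [0, 0, 0], [0, 0, 0], [0, 0, 0], [0, 0, 0], [0, 0, 0]])

```text
clock: 9.2
ee_pos: [0.5906, 0.0637, 0.085]
eef_rot: [[-0.977, 0.095, -0.193], [-0.005, 0.886, 0.464], [0.215, 0.454, -0.865]]
contact_force: [-0.2, -1.6, 1.3]
width: 0.0178
grip_force: 98.9
```

```bash
python3 - <<'E'
from h import *
o=get_obs(); F=np.array(o['contact_force']);B=np.c_[h,hp,n]; print(o['clock'],np.round(F@B,2),np.round(np.array(o['torque'])@B,2),(np.array(o['ee_pos'])-A0)@B)
w=grab_frame('wrist'); d=grab_frame('scene'); m=camera_model('wrist'); 
for z in (.017,.0335,.043): print((proj(m,A0+n*(z+.0018))-[130,0])*1.6)
r=lambda im,x,y,ww,hh,W,H:cv2.resize(im[y:y+hh,x:x+ww,::-1],(W,H),interpolation=cv2.INTER_CUBIC)
cv2.imwrite('pics/w6.png',np.hstack([r(w,130,0,250,250,400,400),r(d,185,170,90,90,400,400)]))
E
```

```text
9.2 [-0.49 -0.85  1.81] [-0.69 -0.01  0.03] [0.08247336 0.00058241 0.01153464]
[207.17055683 105.68095079]
[206.91969655  99.8743708 ]
[206.74008392  95.71693654]
```

View pics/w6.png

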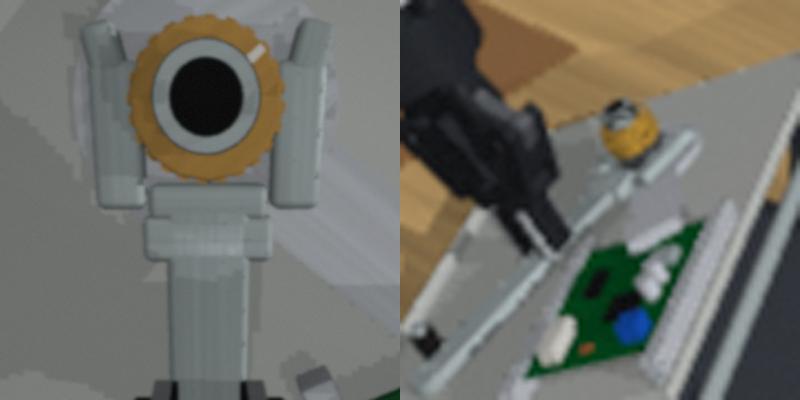

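The spanner is on the nut: the pivot tip shows centred in the jaw at (207,97), and the head sits below the jam nut. I'll settle it, release and back off along the normal.

Emit:
move_arm(hand=[-1, -1, -0.3, -0.3, -0.25, -0.25, -0.25, -0.25, -0.25, -0.25, -0.25, -0.25], linear=[[-0.0002, 0.0005, -0.0009], [-0.0002, 0.0005, -0.0009], [-0.0002, 0.0005, -0.0009], [-0.0002, 0.0005, -0.0009], [-0.0002, 0.0005, -0.0009], [-0.0002, 0.0005, -0.0009], [0.001, -0.002, 0.004], [0.003, -0.007, 0.013], [0.008, -0.019, 0.035], [0.0135, -0.033, 0.062], [0.0135, -0.033, 0.062], [0.0135, -0.033, 0.062]], rot=[[0, 0, 0], [0, 0, 0], [0, 0, 0], [0, 0, 0], [0, 0, 0], [0, 0, 0], [0, 0, 0], [0, 0, 0], [0, 0, 0], [0, 0, 0], [0, 0, 0], [0, 0, 0]], force=100)

```text
clock: 10.5
ee_pos: [0.6058, 0.0295, 0.1479]
eef_rot: [[-0.978, 0.095, -0.188], [-0.003, 0.886, 0.463], [0.211, 0.453, -0.866]]
contact_force: [-0.5, 0.7, 0.8]
width: 0.0323
grip_force: 0.0
```

```bash
python3 - <<'E'
from h import *
o=get_obs(); F=np.array(o['contact_force']);B=np.c_[h,hp,n]; print(o['clock'],np.round(F@B,2),np.round(np.array(o['torque'])@B,3),(np.array(o['ee_pos'])-A0)@B,o['width'],np.round(o['joint_pos'],3))
w=grab_frame('wrist'); m=camera_model('wrist'); 
J=A0+n*.015; print('jaw exp px',(proj(m,J)-[60,0])*2, 'throat',(proj(m,J+.018*h)-[60,0])*2,'tip',(proj(m,A0+n*.0448)-[60,0])*2)
cv2.imwrite('pics/w7.png',cv2.resize(w[0:300,60:460,::-1],(800,600),interpolation=cv2.INTER_CUBIC))
E
```

```text
10.5 [-0.63  0.97  0.23] [-0.434 -0.214  0.004] [0.08395134 0.00031599 0.08474276] 0.032332845975334513 [ 1.000e-03  6.970e-01  3.110e-01  1.269e+00 -6.030e-01  1.565e+00
  1.914e+00]
jaw exp px [399.27412132 147.18767579] throat [399.4611584 209.4861902] tip [398.95546372 141.44453672]
```

View pics/w7.png

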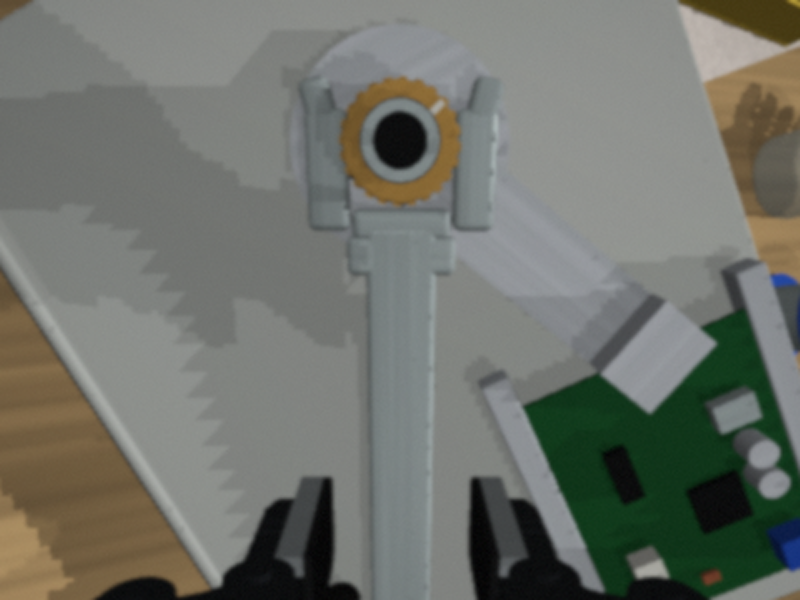

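The spanner stayed put: its throat is at y≈210 as predicted, and the pivot tip is at (400,139). Next I'll go over the jam nut, descend and grip it.

Emit:
move_arm(hand=[0.4, 0.4, 0.4, 0.4, 0.4, 0.4, 0.4, 0.4, -1, -1, -1, -1, -1], linear=[[-0.041, 0, 0.009], [-0.0825, 0, 0.018], [-0.0825, 0, 0.018], [-0.0825, 0, 0.018], [-0.088, 0.014, -0.008], [-0.092, 0.023, -0.0255], [-0.0946, 0.0296, -0.0383], [-0.0946, 0.0296, -0.0383], [-0.0946, 0.0296, -0.0383], [-0.0946, 0.0296, -0.0383], [-0.0946, 0.0296, -0.0383], [-0.0946, 0.0296, -0.0383], [-0.0946, 0.0296, -0.0383]], rot=[[0, 0, 0], [0, 0, 0], [0, 0, 0], [0, 0, 0], [0, 0, 0], [0, 0, 0], [0, 0, 0], [0, 0, 0], [0, 0, 0], [0, 0, 0], [0, 0, 0], [0, 0, 0], [0, 0, 0]], force=70)

```text
clock: 11.85
ee_pos: [0.5117, 0.0591, 0.1093]
eef_rot: [[-0.978, 0.095, -0.188], [-0.003, 0.886, 0.463], [0.21, 0.453, -0.866]]
contact_force: [1.3, -2.9, 2.7]
width: 0.0295
grip_force: 69.0
```

```bash
cat > st.py <<'E'
from h import *
o=get_obs(); F=np.array(o['contact_force']);B=np.c_[h,hp,n]; E=np.array(o['eef_rot'])
print(round(o['clock'],2),'F',np.round(F@B,2),'T',np.round(np.array(o['torque'])@B,3),'pos',((np.array(o['ee_pos'])-A0)@B).round(4),'w',round(o['width'],4),'grip',o['grip_force'],'j7',round(o['joint_pos'][6],3),'tau7',round(o['tau'][6],3),'ang',np.arctan2(E[:,0]@hp,-E[:,0]@h).round(3),'zerr',np.arccos(-E[:,2]@n).round(3))
E
python3 st.py
```

```text
11.85 F [ 0.69 -1.2   3.87] T [-0.707 -0.445 -0.028] pos [0.0002 0.0001 0.0199] w 0.0295 grip 69.01646018028259 j7 1.989 tau7 -0.031 ang 0.002 zerr 0.007
```

Emit:
move_arm(hand=[-1, -1, -1, -1, -1, -1, -1, -1, -1, -1], linear=[[0, 0, 0], [0, 0, 0], [0, 0, 0], [0, 0, 0], [0, 0, 0], [0, 0, 0], [0, 0, 0], [0, 0, 0], [0, 0, 0], [0, 0, 0]], rot=[[-0.026, 0.065, -0.121], [-0.053, 0.13, -0.242], [-0.079, 0.195, -0.364], [-0.105, 0.26, -0.485], [-0.131, 0.324, -0.606], [-0.158, 0.389, -0.727], [-0.184, 0.454, -0.849], [-0.21, 0.519, -0.97], [-0.237, 0.584, -1.091], [-0.237, 0.584, -1.091]], force=70)

```text
clock: 12.85
ee_pos: [0.5108, 0.0581, 0.109]
eef_rot: [[-0.207, 0.96, -0.187], [0.843, 0.271, 0.464], [0.496, -0.062, -0.866]]
contact_force: [0.1, -5.3, 3.1]
width: 0.0295
grip_force: 69.5
```

```bash
python3 st.py
```

```text
12.85 F [-0.6  -3.33  5.17] T [-1.155 -0.084 -0.027] pos [-0.0006 -0.001   0.0199] w 0.0295 grip 69.46603417396545 j7 0.826 tau7 -0.495 ang 1.264 zerr 0.007
```

Emit:
move_arm(hand=[-1, -1, -1, -1, -1], linear=[[0, 0, 0], [0, 0, 0], [0, 0, 0], [0, 0, 0], [0, 0, 0]], rot=[[-0.019, 0.046, -0.087], [-0.038, 0.093, -0.173], [-0.056, 0.139, -0.26], [-0.075, 0.185, -0.346], [-0.075, 0.185, -0.346]])

```text
clock: 13.35
ee_pos: [0.5104, 0.0581, 0.1091]
eef_rot: [[0.181, 0.966, -0.186], [0.883, -0.076, 0.464], [0.434, -0.249, -0.866]]
contact_force: [-1.3, -5.8, 4.4]
width: 0.0293
grip_force: 73.7
```

```bash
python3 st.py
```

```text
13.35 F [-2.19 -3.22  6.23] T [-1.166  0.205  0.204] pos [-0.0011 -0.001   0.0199] w 0.0293 grip 73.69715833920054 j7 0.46 tau7 -0.501 ang 1.661 zerr 0.007
```

Emit:
move_arm(hand=[-1, -1, -1, -1], linear=[[0, 0, 0], [0, 0, 0], [0, 0, 0], [0, 0, 0]], rot=[[-0.019, 0.046, -0.087], [-0.038, 0.093, -0.173], [-0.056, 0.139, -0.26], [-0.056, 0.139, -0.26]])

```text
clock: 13.75
ee_pos: [0.5101, 0.0582, 0.1092]
eef_rot: [[0.459, 0.869, -0.186], [0.82, -0.334, 0.464], [0.341, -0.365, -0.866]]
contact_force: [-0.7, -5.8, 5.1]
width: 0.0291
grip_force: 73.9
```

```bash
python3 st.py
```

```text
13.75 F [-1.76 -2.88  6.95] T [-1.151  0.37   0.224] pos [-0.0013 -0.0008  0.0199] w 0.0291 grip 73.90422252647113 j7 0.184 tau7 -0.484 ang 1.961 zerr 0.007
```

Torque about the axis rose to about 0.2 N m, so the nuts are touching and may be turning together. I'll check the spanner and stop before going further.

```bash
python3 - <<'E'
from h import *
import pickle
w=grab_frame('wrist'); s=grab_frame('scene'); d=grab_frame('side'); m=camera_model('wrist'); sm=camera_model('scene')
pickle.dump((w,s,d),open('w8.pkl','wb'))
r=lambda im,x,y,ww,hh,W,H:cv2.resize(im[y:y+hh,x:x+ww,::-1],(W,H),interpolation=cv2.INTER_CUBIC)
cv2.imwrite('pics/w8.png',np.vstack([np.hstack([r(s,180,165,100,100,400,400),r(d,240,150,100,100,400,400)]),np.hstack([r(w,0,0,512,384,266,200),np.zeros((200,534,3),np.uint8)])]))
A1=A0+.0018*n
for q in (.08,.166,.196): print('scene',q,((proj(sm,A1+h*q+n*.009)-[180,165])*4).round(1))
E
```

```text
scene 0.08 [158.6 240.2]
scene 0.166 [ 64.1 334.4]
scene 0.196 [ 29.2 369.1]
```

View pics/w8.png

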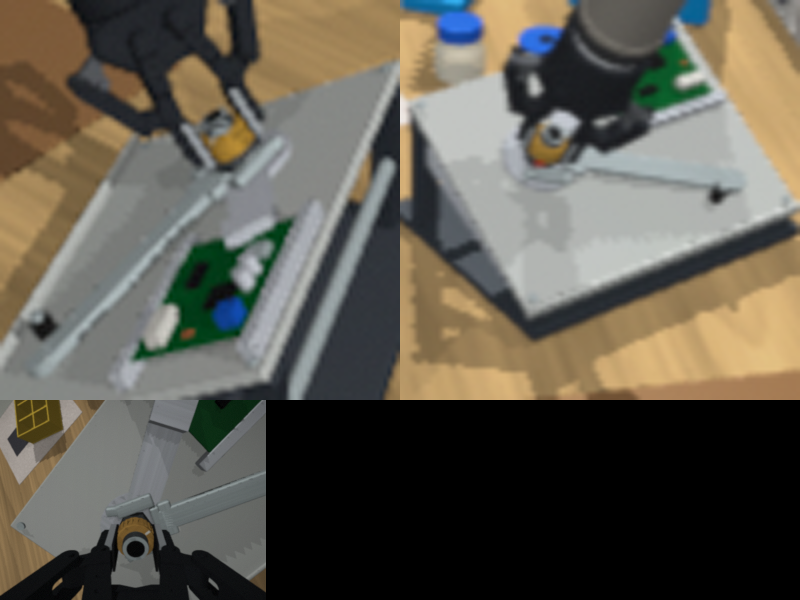

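The spanner is still on the nut and the handle lies close above the pin (at (42,323) in scene, (715,195) in side). The red mark shows at (540,163) in the side crop. I'll measure the mark's turn numerically against the starting picture.

```bash
python3 - <<'E'
from h import *
import pickle
w,s,d=pickle.load(open('w8.pkl','rb')); sm,dm=camera_model('scene'),camera_model('side')
A1=A0+.0018*n
d0=cv2.resize(cv2.imread('pics/side0.png'),(512,384),interpolation=cv2.INTER_AREA)[:,:,::-1]
for nm,im in (('t0',d0),('now',d)):
    c=proj(dm,A1+n*.011); x0,y0=(c-14).astype(int); roi=im[y0:y0+28,x0:x0+28].astype(float)
    red=np.clip(roi[...,0]-1.0*roi[...,1]-.0*roi[...,2],0,None)*(roi[...,1]<1.35*roi[...,2]+10)*(roi[...,0]>1.7*roi[...,1])
    ys,xs=np.nonzero(red>25); 
    if len(xs):
        W=red[ys,xs]; u=np.array([(xs*W).sum(),(ys*W).sum()])/W.sum()+[x0,y0]
        print(nm,len(xs),u.round(2),'centre',c.round(1))
t=np.arange(-180,180,15)
for a in t:
    a_=np.radians(a); v=np.cos(a_)*h+np.sin(a_)*hp
    if v@np.array([.2,-.9,.5])>0: print(a,proj(dm,A1+n*.011+.015*v).round(1))
# handle line in side and scene: sample bright pixels across handle at q
for nm,im,m in (('scene',s,sm),('side',d,dm)):
  g=cv2.cvtColor(im,cv2.COLOR_RGB2GRAY).astype(float)
  for q in (.12,.15):
    pr=[g[tuple(np.round(proj(m,A1+h*q+hp*e/1000+n*.013)).astype(int)[::-1])] for e in range(-24,25,2)]
    print(nm,q,np.round(pr).astype(int).tolist())
E
```

```text
t0 2 [275.54 191.  ] centre [275.4 187.6]
now 1 [274. 190.] centre [275.4 187.6]
-165 [271.5 188.2]
-150 [272.  189.1]
-135 [272.7 189.9]
-120 [273.6 190.6]
-105 [274.6 191. ]
-90 [275.7 191.3]
-75 [276.8 191.2]
-60 [277.7 191. ]
-45 [278.5 190.5]
-30 [279.1 189.8]
-15 [279.4 188.9]
0 [279.4 188. ]
scene 0.12 [122, 122, 122, 122, 122, 122, 122, 120, 120, 122, 122, 123, 124, 124, 134, 134, 158, 158, 175, 175, 158, 158, 158, 137, 137]
scene 0.15 [121, 121, 121, 121, 121, 113, 113, 112, 124, 124, 121, 121, 122, 122, 123, 123, 123, 148, 148, 174, 158, 119, 119, 119, 107]
side 0.12 [154, 154, 137, 137, 172, 172, 179, 179, 179, 179, 179, 179, 182, 182, 183, 183, 179, 179, 179, 178, 178, 178, 178, 179, 179]
side 0.15 [148, 134, 134, 172, 172, 172, 175, 175, 174, 174, 175, 175, 177, 177, 179, 179, 178, 178, 178, 178, 179, 179, 178, 179, 178]
```

Emit:
move_arm(hand=[-1, -1], linear=[[0, 0, 0], [0, 0, 0]], rot=[[-0.009, 0.023, -0.043], [-0.009, 0.023, -0.043]])

```text
clock: 14.1
ee_pos: [0.51, 0.0581, 0.1092]
eef_rot: [[0.5, 0.846, -0.186], [0.803, -0.373, 0.464], [0.324, -0.381, -0.866]]
contact_force: [-1.6, -5.9, 5.4]
width: 0.0298
grip_force: 73.6
```

```bash
python3 st.py; python3 - <<'E'
from h import *
import pickle
w,s,d=pickle.load(open('w8.pkl','rb')); dm=camera_model('side'); d2=grab_frame('side')
d0=cv2.resize(cv2.imread('pics/side0.png'),(512,384),interpolation=cv2.INTER_AREA)[:,:,::-1]
for nm,im in (('t0',d0),('w8',d),('now',d2)):
    roi=im[184:196,266:286].astype(float); red=np.clip(roi[...,0]-1.6*roi[...,1],0,None)*(roi[...,1]<1.6*roi[...,2]); red[:4]=0
    ys,xs=np.nonzero(red>5); W=red[ys,xs]; print(nm,len(xs),((xs*W).sum()/W.sum()+266).round(2),((ys*W).sum()/W.sum()+184).round(2))
    print(roi[4:10,5:13].astype(int).tolist() if nm!='w8' else '')
E
```

```text
14.1 F [-2.7  -2.93  7.09] T [-1.263  0.324  0.389] pos [-0.0014 -0.0009  0.0199] w 0.0298 grip 73.5676513920771 j7 0.14 tau7 -0.551 ang 2.009 zerr 0.007
t0 2 275.57 191.0
[[[89, 89, 89], [89, 75, 55], [114, 90, 46], [129, 100, 45], [133, 103, 45], [136, 104, 45], [138, 106, 46], [139, 107, 47]], [[99, 102, 105], [74, 71, 67], [88, 75, 54], [110, 89, 48], [121, 94, 44], [125, 94, 41], [124, 94, 42], [124, 98, 53]], [[131, 134, 139], [92, 93, 97], [69, 66, 64], [80, 65, 52], [103, 69, 43], [119, 72, 36], [114, 77, 46], [114, 100, 80]], [[148, 151, 157], [117, 121, 126], [79, 78, 81], [82, 55, 54], [104, 45, 36], [114, 45, 32], [105, 64, 57], [113, 108, 108]], [[154, 158, 163], [140, 144, 149], [120, 120, 125], [116, 96, 99], [125, 80, 81], [122, 81, 82], [117, 103, 105], [137, 139, 144]], [[161, 165, 170], [152, 155, 161], [147, 150, 156], [146, 144, 150], [148, 142, 147], [148, 144, 149], [153, 154, 160], [165, 168, 175]]]
w8 1 274.0 190.0

now 1 274.0 190.0
[[[95, 96, 98], [84, 75, 61], [112, 90, 51], [129, 100, 45], [132, 102, 44], [137, 107, 47], [142, 110, 48], [143, 110, 48]], [[99, 102, 106], [67, 66, 65], [90, 74, 55], [118, 89, 45], [128, 95, 42], [126, 97, 41], [127, 97, 43], [124, 96, 43]], [[125, 128, 133], [75, 74, 76], [90, 57, 54], [124, 56, 39], [131, 67, 35], [123, 84, 40], [114, 90, 47], [99, 82, 52]], [[142, 146, 151], [113, 115, 118], [106, 87, 89], [125, 82, 81], [122, 80, 76], [102, 77, 71], [90, 86, 81], [101, 102, 101]], [[144, 151, 154], [135, 142, 144], [129, 134, 135], [132, 135, 136], [134, 138, 139], [134, 140, 142], [136, 144, 146], [137, 145, 148]], [[140, 148, 151], [147, 157, 158], [147, 157, 158], [143, 153, 155], [138, 147, 148], [137, 146, 147], [139, 148, 150], [139, 148, 150]]]
```

Emit:
move_arm(hand=[-1, -1, -1, -1], linear=[[0, 0, 0], [0, 0, 0], [0, 0, 0], [0, 0, 0]], rot=[[-0.013, 0.032, -0.061], [-0.026, 0.065, -0.121], [-0.038, 0.093, -0.173], [-0.038, 0.093, -0.173]], force=100)

```text
clock: 14.55
ee_pos: [0.5099, 0.0582, 0.1093]
eef_rot: [[0.658, 0.729, -0.186], [0.713, -0.526, 0.464], [0.241, -0.438, -0.866]]
contact_force: [-1.6, -6.7, 6.0]
width: 0.0285
grip_force: 98.6
```

```bash
cat > mk.py <<'E'
from h import *
im=grab_frame('side'); roi=im[184:196,266:286].astype(float)
r=np.clip(roi[...,0]-1.25*roi[...,1],0,None)*(roi[...,1]<1.5*roi[...,2]+5); r[:5]=0; ys,xs=np.nonzero(r>5); W=r[ys,xs]
print('mark',len(xs),((xs*W).sum()/W.sum()+266).round(2),((ys*W).sum()/W.sum()+184).round(2))
E
python3 st.py; python3 mk.py
```

```text
14.55 F [-2.83 -3.39  8.01] T [-1.116  0.495  0.312] pos [-0.0016 -0.0007  0.02  ] w 0.0285 grip 98.61792859599518 j7 -0.045 tau7 -0.422 ang 2.21 zerr 0.007
mark 5 274.13 190.41
```

Emit:
move_arm(hand=[-1, -1, -1, -1], linear=[[0, 0, 0], [0, 0, 0], [0, 0, 0], [0, 0, 0]], rot=[[-0.019, 0.046, -0.087], [-0.038, 0.093, -0.173], [-0.056, 0.139, -0.26], [-0.056, 0.139, -0.26]])

```text
clock: 15.0
ee_pos: [0.5097, 0.0584, 0.1095]
eef_rot: [[0.845, 0.502, -0.186], [0.525, -0.713, 0.464], [0.1, -0.489, -0.866]]
contact_force: [-1.8, -6.0, 6.1]
width: 0.0289
grip_force: 99.6
```

```bash
python3 st.py; python3 mk.py; python3 - <<'E'
from h import *
import pickle
def mk(im):
    roi=im[184:196,266:286].astype(float)
    r=np.clip(roi[...,0]-1.25*roi[...,1],0,None)*(roi[...,1]<1.5*roi[...,2]+5); r[:5]=0; ys,xs=np.nonzero(r>5); W=r[ys,xs]
    print('mark',len(xs),((xs*W).sum()/W.sum()+266).round(2),((ys*W).sum()/W.sum()+184).round(2))
mk(cv2.resize(cv2.imread('pics/side0.png'),(512,384),interpolation=cv2.INTER_AREA)[:,:,::-1]); mk(pickle.load(open('w8.pkl','rb'))[2])
E
```

```text
15.0 F [-3.1  -2.68  7.72] T [-1.077  0.581  0.213] pos [-0.0018 -0.0005  0.02  ] w 0.0289 grip 99.56750769466453 j7 -0.321 tau7 -0.513 ang 2.511 zerr 0.007
mark 5 274.21 190.33
mark 7 275.56 191.14
mark 4 274.01 190.38
```

```bash
cat > tk.py <<'E'
from h import *
import pickle,sys
def tick(m,im,E,nm):
    A1=A0+n*.0353; sat=[]
    hsv=cv2.cvtColor(np.ascontiguousarray(im),cv2.COLOR_RGB2HSV).astype(np.float32); ph=np.arange(0,360,6)
    for a in np.radians(ph):
        v=np.cos(a)*E[:,0]+np.sin(a)*E[:,1]
        pts=np.array([proj(m,A1+v*r) for r in (.0115,.0125,.0135,.0145)],np.float32)
        sat.append(cv2.remap(hsv[...,1],pts[:,:1],pts[:,1:],cv2.INTER_LINEAR).min())
    print(nm,[f'{p}:{int(s)}' for p,s in zip(ph,sat) if s<120])
if __name__=='__main__':
    m,w,o=pickle.load(open('w4.pkl','rb')); tick(m,w,np.array(o['eef_rot']),'w4')
    o=get_obs(); m=camera_model('wrist'); w=grab_frame('wrist'); tick(m,w,np.array(o['eef_rot']),'now')
    w8=pickle.load(open('w8.pkl','rb'))[0]; tick(m,w8,np.array(o['eef_rot']),'w8~')
E
python3 tk.py
```

```text
w4 ['42:90', '48:18', '54:93', '204:119', '210:115', '216:113', '222:109', '228:101', '234:100', '240:98', '246:91', '252:91', '258:92', '264:89', '270:87', '276:88', '282:89', '288:89', '294:90', '300:98', '306:106', '312:110', '324:118']
now ['48:98', '54:14', '60:60', '102:113', '108:30', '114:17', '120:13', '126:13', '132:14', '138:14', '144:17', '150:12', '156:19', '162:24', '168:37', '174:26', '180:12', '186:8', '192:18', '198:19', '204:4', '210:18', '216:16', '222:12', '228:14', '234:15', '240:17', '246:55']
w8~ ['48:118', '54:14', '60:49', '102:112', '108:26', '114:17', '120:14', '126:14', '132:14', '138:16', '144:16', '150:15', '156:23', '162:23', '168:29', '174:1', '180:34', '186:36', '192:18', '198:3', '204:14', '210:17', '216:16', '222:15', '228:13', '234:14', '240:14', '246:62']
```

The tick on the jam nut stays at 54° in the gripper's frame, so nothing slipped. The red mark has been still since the spanner took hold, about 19° from its start. That puts the nip at about 0.45–0.5 rad with the setting kept. I'll release and retreat along the axis.

Emit:
move_arm(hand=[0.1, 0.15, 0.15, 0.15, 0.15, 0.15, 0.15, 0.15, 0.15, 0.15], linear=[[0, 0, 0], [0, 0, 0], [0, 0, 0], [0, 0, 0], [0.002, -0.005, 0.009], [0.006, -0.014, 0.026], [0.011, -0.028, 0.052], [0.019, -0.046, 0.087], [0.023, -0.056, 0.105], [0.023, -0.056, 0.105]], rot=[[0, 0, 0], [0, 0, 0], [0, 0, 0], [0, 0, 0], [0, 0, 0], [0, 0, 0], [0, 0, 0], [0, 0, 0], [0, 0, 0], [0, 0, 0]])

```text
clock: 16.1
ee_pos: [0.5352, 0.0008, 0.2167]
eef_rot: [[0.846, 0.502, -0.178], [0.522, -0.716, 0.463], [0.106, -0.485, -0.868]]
contact_force: [-0.3, 0.2, 0.1]
width: 0.0492
grip_force: 0.0
```

```bash
python3 st.py; python3 mk.py; python3 - <<'E'
from h import *
import pickle
# spanner position check: compare scene crop before/after release, and tick
s8=pickle.load(open('w8.pkl','rb'))[1]; s=grab_frame('scene')
a=cv2.cvtColor(s8,cv2.COLOR_RGB2GRAY)[200:262,182:232].astype(np.float32); b=cv2.cvtColor(s,cv2.COLOR_RGB2GRAY)[200:262,182:232].astype(np.float32)
w=cv2.createHanningWindow(a.shape[::-1],cv2.CV_32F); print('shift',cv2.phaseCorrelate(a,b,w),'diff',np.abs(a-b).mean())
sys_o=get_obs(); m=camera_model('wrist'); im=grab_frame('wrist'); E=np.array(sys_o['eef_rot'])
from tk import tick; tick(m,im,E,'now')
# throat edge profile along h in wrist image, hp=0, at spanner top height
g=cv2.cvtColor(im,cv2.COLOR_RGB2HSV)
for hh in (.0148,):
    pr=[]
    for q in range(14,40):
        x,y=np.round(proj(m,A0+n*hh+h*q/1000)).astype(int); pr.append((q,int(g[y,x,1]),int(g[y,x,2])) if 0<=x<512 and 0<=y<384 else None)
    print(pr)
E
```

```text
16.1 F [-0.3   0.19 -0.02] T [-0.47  -0.215 -0.03 ] pos [ 0.0004 -0.0005  0.1444] w 0.0492 grip 0.0 j7 -0.384 tau7 -0.04 ang 2.511 zerr 0.012
mark 5 274.13 190.42
shift ((0.04589405470936114, 0.03858025416470667), 0.9143541550636292) diff 3.4141936
now ['48:49', '54:40', '60:106', '90:119', '96:87', '102:53', '108:22', '114:14', '120:12', '126:17', '132:11', '138:10', '144:12', '150:15', '156:15', '162:16', '168:14', '174:13', '180:10', '186:13', '192:14', '198:12', '204:17', '210:14', '216:15', '222:12', '228:23', '234:45', '240:77', '246:106']
[(14, 144, 53), (15, 61, 42), (16, 0, 54), (17, 17, 91), (18, 13, 95), (19, 16, 97), (20, 18, 102), (21, 17, 108), (22, 16, 110), (23, 19, 109), (24, 18, 111), (25, 16, 114), (26, 18, 112), (27, 19, 108), (28, 19, 109), (29, 18, 111), (30, 18, 111), (31, 18, 113), (32, 16, 113), (33, 18, 112), (34, 16, 114), (35, 15, 116), (36, 20, 117), (37, 16, 110), (38, 19, 108), (39, 16, 110)]
```

```bash
python3 -c "
from station import *
print(job_done())"
```

```text
the job is handed in; nothing more can be done
None
```

The job is handed in at about 16 s: the jam nut is turned down and nipped about 0.45–0.5 rad against the adjusting nut (worked out from its turn, not read directly), the adjusting nut's red mark moved about 19°, within the 25° allowed, and the big spanner is still on the nut. I don't have the judge's result.

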